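# Stack the carry tote over the medicine bottles

## Task

Put the blue carry tote on top of the grey tote that holds the brown glass bottles. Turn it a quarter turn first, so that its yellow sides stand above the grey sides of the lower tote and it stacks level on the rim ledges instead of nesting down onto the bottles. Set it down gently, centred and square, without shifting either grey tote, and let go.

Things in the scene. Friction and masses are not known exactly. Their poses are not given: they have to be found in the camera images.
- carry_tote: Loose blue stack-nest tote, 160 mm square, 90 mm high (lower 45 mm only 136 mm square), red carton inside, 0.3 to 0.65 kg. Its +x and -x sides are yellow, +y and -y sides blue. Origin: centre of underside, z up. Turned 90 degrees (either way) to a grey tote it rests flat on that tote's ledges, origin 90 mm above its origin; in the same or opposite yaw it drops in onto the contents.
- carry_handle (a point): Centre of the carry tote's handle, 130 mm above the tote's origin: a straight black bar 14 mm thick and 14 mm high running 150 mm along the tote's y axis, held at its ends by blue posts on the blue sides. Free space below it down to the rim. Axes as the tote's: pinch it from above across x.
- bottle_tote: Loose grey stack-nest tote holding three brown glass bottles with black caps (fixed, tops 66 mm above its origin): the one to stack on. 160 mm square, 90 mm high, 0.9 kg, no handle. Its +x and -x sides are yellow, each with a 60 mm long yellow ledge level with the rim, reaching in to 46 mm from the centre; +y and -y sides grey. Origin: centre of underside, z up.
- carton_tote: Loose grey tote exactly like the bottle tote (160 mm square, 90 mm high, yellow +x and -x sides) but with one white carton with a green band in it, top 50 mm above its origin: not to be used or moved. Origin: centre of underside, z up.
Mind the look-alikes: they are no part of the job. Of the things that look like the carry_tote, the larger one is meant.

How it is judged (in metres and radians):
At the end, for the whole second after the job is handed in: The carry tote rests on the bottle tote's ledges: origins within 18 mm horizontally, 84 to 96 mm apart in height (stacked, not nested), turned 90 degrees to it within 12 degrees, level within 4 degrees, at rest; both grey totes within 40 mm of where they started (horizontal distance between carry_tote and bottle_tote below 0.018 m and z of carry_tote in the frame of bottle_tote between 0.084 and 0.096 m and angle between the x axis of carry_tote and the y axis of bottle_tote, either way round below 0.21 rad and angle between carry_tote's own z axis and vertical below 0.07 rad and contact force between carry_tote and bottle_tote above 0.5 N and linear speed of carry_tote below 0.02 m/s and angular speed of carry_tote below 0.1 rad/s and distance of each of bottle_tote, carton_tote from where it was at the start of the episode below 0.04 m); the robot touches nothing.
It fails at once if the carry tote is dropped or pressed hard on the bottle tote (over 70 N) (contact force between carry_tote and bottle_tote above 70 N).
It fails at once if the tote with the white carton is pushed or moved more than 40 mm (distance of carton_tote from where it was at the start of the episode above 0.04 m).
It fails at once if the bottle tote is tipped over 15 degrees (angle between bottle_tote's own z axis and vertical above 0.26 rad).
It also fails if it takes over 42 s, if anything falls off the work surface, if the arm or the gripper's body presses on something with over 40 N, if the wrist force passes 120 N, or if a joint passes its speed limit or range.

## Robot

A 6-joint arm with a two-finger parallel gripper is mounted at the origin on the work surface. World frame = base frame: x ahead of the robot, y to its left, z up, the work surface at z = 0. Lengths are in mm, angles in rad, forces in N, time in s.
With the tool pointing down it reaches from about 400 to 925 mm from the base axis. Payload 12.5 kg.
Tool frame: the origin (TCP) lies at the very end of the fingers, on their centre line; the grasp point (between the pads) lies 19 mm behind it; z points along the fingers, y is the direction in which the jaws open and shut (so a half turn about z gives the same grasp; the last joint's range is limited). The gripper opens to 95 mm and grips with 3 to 60 N. Pads are 20 mm wide; open, the fingers measure 119 mm over their backs; the gripper's body (75 mm by 180 mm) begins 59 mm behind the grasp point.
Start: joints at [1.218, 0.491, 1.559, -0, 1.092, -0.106], TCP at [152.671, 606.085, 214.661] pointing down, gripper open.
Joint ranges: [-3.1, 3.1], [-0.84, 2.19], [0.05, 2.79], [-1.13, 4.28], [0.06, 2.93], [-2.69, 2.69]. Speed limits (rad/s): [2.22, 2.22, 2.79, 3.14, 3.14, 3.14].

## Interface

Orientations are given as [roll, pitch, yaw] about the fixed x, y, z axes, in that order (R = Rz(yaw) Ry(pitch) Rx(roll)).
In Python, from cell import env gives the robot as it stands.
- The arm moves only by the shell command python3 -m pendant 'ROWS'. ROWS is JSON, a list that holds one entry, the list of rows, each a list of 5 numbers: the opening, from 0 (shut) to 1 (fully open), then the shift along the tool's x, y, z in m, then the turn about the tool's z in rad. A call has exactly 8 rows; each row is the pose to reach, as a shift and turn from the pose commanded when the call began, along the tool's axes at that moment; what a row does not reach only later rows make up. A row lasts 1/10 s, in which the tool goes at most 50 mm and 8.59 degrees, less where a joint would pass 70% of its speed; a pose out of reach is approached as far as the arm can. A call with a gripper value outside its range is refused whole. The fingers move at their own pace and stop on an object; the grip force is fixed at half the most. Time passes only in rows, so rows that repeat a pose let the fingers close, or fill a call up. It gives the time, the measured TCP pose, the force and the opening at its end, in the units of the state.
- env.state(): the state, without advancing time (a new reading comes with each control period).
- env.read_camera(name): name is "side" or "top"; returns a dict with "image" (400x640x3 uint8, blue, green, red), "range_z" (400x640 float32, mm along the optical axis (not along the pixel's ray), 0 where there is no reading), "fx", "fy", "cx", "cy" (pixels), "dist" ([k1, k2, p1, p2, k3] as OpenCV has them; the pictures are not rectified), "rvec" (rotation vector, rad) and "tvec" (3), from world to camera coordinates, as OpenCV has them. Camera axes: x right, y down, z forward; pixel columns grow to the right and rows downward; lengths in mm; the calibration is good to about 2 mm. A picture is of the moment at which its call begins.
- env.job_done(): hands the job in, once; it reports no verdict.
The state is a dict: "t": time; "joints": joint angles; "qvel": joint speeds; "tau": joint torques, N m; "eef_pos": TCP position; "tcp_rot": TCP orientation; "ft_force": force on the tool from outside, world axes, zero at the start; "moment": the same for the moment, N m; "opening": opening from 0.0 (shut) to 1.0 (fully open).
Only numpy, scipy, OpenCV 4.12 (cv2) and the standard library are available. Lean on these libraries where they do the work, as an engineer would, in place of code of your own. Each camera call takes 0.05 s, during which the arm holds its last target. There are 200 camera calls.

## Working session

There is one attempt and no reset: what is moved stays moved. The work goes in short steps, Python scripts to look and compute and a shell command to move; the robot and the scene stay as the last step left them, time stands still between calls to the robot, and variables do not carry over. Pictures are saved under pics/ and viewed, about 8 in all and at most 12, crops included, and the job is handed in when it is done.

```bash
mkdir -p pics; cat > h.py <<'E'
import numpy as np, cv2, pickle
from cell import env
def shot(n,tag):
    c=env.read_camera(n); cv2.imwrite(f'pics/{tag}.png',c['image']); pickle.dump(c,open(f'{tag}.pkl','wb')); return c
def world(c):
    h,w=c['range_z'].shape; u,v=np.meshgrid(np.arange(w),np.arange(h))
    K=np.array([[c['fx'],0,c['cx']],[0,c['fy'],c['cy']],[0,0,1.]])
    p=cv2.undistortPoints(np.stack([u,v],-1).reshape(-1,1,2).astype(np.float64),K,np.array(c['dist'],float)).reshape(h,w,2)
    z=c['range_z'].astype(float); P=np.dstack([p*z[...,None],z])
    R=cv2.Rodrigues(np.array(c['rvec'],float))[0]
    W=(P-np.array(c['tvec'],float).ravel())@R; W[z==0]=np.nan; return W
E
python3 - <<'E'
from h import *
shot('top','top0'); shot('side','side0'); s=env.state(); print(s['t'],s['eef_pos'],s['tcp_rot'],s['opening'])
E
```

```text
0.1 [152.60350514 605.88683795 214.13223481] [-3.14066686e+00 -1.03976393e-04  2.89475739e+00] 1.0004626327931287
```

View pics/top0.png

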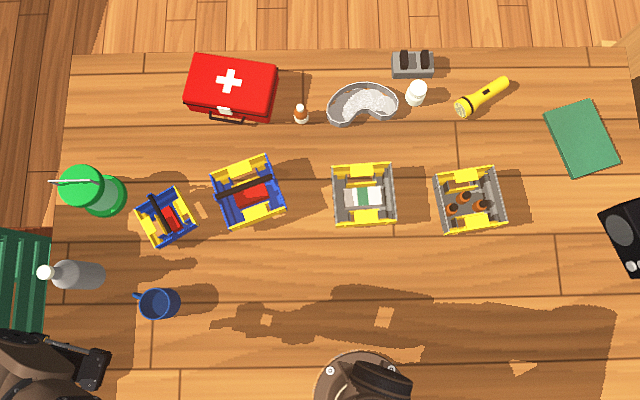

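View pics/side0.png

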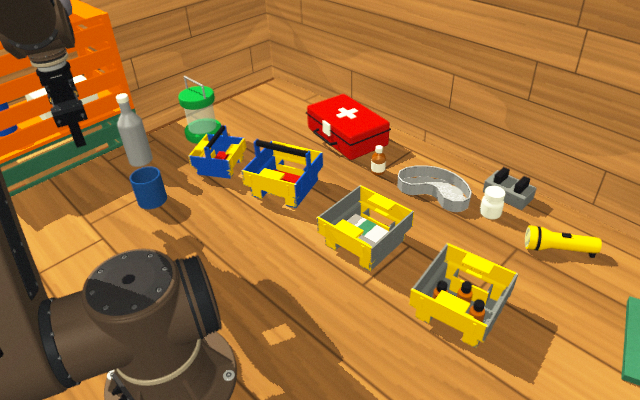

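The top view shows the larger blue tote at about (248,190), the small look-alike at (165,217), the carton tote at (364,193) and the bottle tote at (470,200). The side view agrees. Next I measure the poses from the depth data.

```bash
cat >> h.py <<'E'
def meas(c,W,box,zlo,zhi,name,maxc=None):
    u0,v0,u1,v1=box; m=np.zeros(W.shape[:2],bool); m[v0:v1,u0:u1]=1
    m&=(W[...,2]>zlo)&(W[...,2]<zhi)
    hsv=cv2.cvtColor(c['image'],cv2.COLOR_BGR2HSV)
    if maxc=='dark': m&=hsv[...,2]<70
    if maxc=='yel': m&=(hsv[...,0]>22)&(hsv[...,0]<35)&(hsv[...,1]>150)
    P=W[m][:,:2].astype(np.float32); r=cv2.minAreaRect(P)
    b=cv2.boxPoints(r); print(name,len(P),'c',np.round(r[0],1),'size',np.round(r[1],1),'ang',round(r[2],1),'meanz',W[m][:,2].mean().round(1),'mean',P.mean(0).round(1))
    e=np.linalg.eigh(np.cov(P.T))[1][:,1]; print('   principal deg',np.degrees(np.arctan2(e[1],e[0])).round(1))
E
python3 - <<'E'
from h import *
c=pickle.load(open('top0.pkl','rb')); W=world(c)
B={'carry':(203,145,292,236),'bottle':(428,155,515,240),'carton':(326,155,402,232)}
for n,b in B.items():
    meas(c,W,b,80,97,n+' rim'); meas(c,W,b,80,97,n+' yel','yel'); 
meas(c,W,B['carry'],122,145,'handle'); meas(c,W,B['carry'],122,145,'handle dark','dark')
meas(c,W,(130,180,202,250),60,200,'small')
c2=pickle.load(open('side0.pkl','rb')); W=world(c2)
meas(c2,W,(240,135,325,210),122,150,'handle side','dark')
meas(c2,W,(405,238,520,345),84,97,'bottle side')
E
```

```text
carry rim 1023 c [541.5 286.8] size [162.2 160.6] ang 21.0 meanz 89.3 mean [538.6 287.8]
   principal deg -160.3
carry yel 695 c [541.3 287. ] size [162.2 148.7] ang 20.9 meanz 89.9 mean [538.3 285.1]
   principal deg -160.7
bottle rim 1159 c [ 511.5 -296.8] size [163.3 164.8] ang 8.6 meanz 89.0 mean [ 510.2 -297.7]
   principal deg -172.3
bottle yel 730 c [ 511.2 -297.7] size [163.3 158.8] ang 8.1 meanz 89.9 mean [ 507.  -297.5]
   principal deg -171.7
carton rim 1070 c [528.8 -16.8] size [162.4 163.6] ang 3.6 meanz 89.3 mean [528.2 -17.8]
   principal deg -177.2
carton yel 724 c [528.3 -17.5] size [162.4 150.7] ang 3.0 meanz 89.8 mean [526.3 -16.6]
   principal deg -176.8
handle 408 c [541.1 287. ] size [ 20.3 158.5] ang 20.7 meanz 135.4 mean [540.3 287. ]
   principal deg 110.9
handle dark 53 c [535.2 301.7] size [ 14.2 118.3] ang 20.5 meanz 135.2 mean [535.4 300.1]
   principal deg 113.7
small 960 c [478.6 508.1] size [127.5 127.2] ang 31.8 meanz 77.6 mean [479.  506.6]
   principal deg 115.4
handle side 290 c [538.8 287.3] size [ 17.5 149. ] ang 20.0 meanz 135.4 mean [538.2 286. ]
   principal deg 110.4
bottle side 1734 c [ 511.8 -298.3] size [165. 162.] ang 8.9 meanz 90.6 mean [ 502.  -300.9]
   principal deg -172.1
```

```bash
python3 -m pendant '[[[1,-0.04,-0.019,0,0.12],[1,-0.08,-0.038,0,0.24],[1,-0.12,-0.057,0,0.36],[1,-0.16,-0.076,0,0.48],[1,-0.2,-0.095,0,0.6],[1,-0.24,-0.114,0,0.72],[1,-0.28,-0.133,0,0.84],[1,-0.32,-0.152,0,0.96]]]'
cat >> h.py <<'E'
from scipy.spatial.transform import Rotation as Ro
def goto(x,y,z,dirdeg):  # target TCP and jaw direction (mod 180)
    s=env.state(); R=Ro.from_euler('xyz',s['tcp_rot']).as_matrix()
    d=R.T@(np.array([x,y,z])-s['eef_pos']); a=np.degrees(np.arctan2(R[1,1],R[0,1]))
    t=-((dirdeg-a+90)%180-90); print('t',s['t'],'shift m',np.round(d/1000,4),'turn',np.radians(t).round(3),'F',np.round(s['ft_force'],1),'open',round(s['opening'],3),'j',np.round(s['joints'],2))
E
python3 -c "
from h import *
goto(540,287,230,20.6)"
```

```text
t: 0.9
eef_pos: [426.9, 379.1, 214.5]
tcp_rot: [-3.141, 0.0, 1.93]
ft_force: [0.6, 0.9, -0.1]
opening: 1.003
t 0.9 shift m [-0.126   0.0735 -0.0155] turn -0.0 F [ 0.6  0.9 -0.1] open 1.003 j [0.61 0.41 1.69 0.   1.03 0.25]
```

```bash
python3 -m pendant '[[[1,-0.03,0.018,0,0],[1,-0.06,0.036,0,0],[1,-0.09,0.054,0,0],[1,-0.115,0.068,0,0],[1,-0.125,0.073,0,0],[1,-0.125,0.073,0,0],[1,-0.125,0.073,0,0],[1,-0.125,0.073,0,0]]]'
python3 - <<'E'
from h import *
goto(540,287,110,20.6)
c=shot('side','side1'); cv2.imwrite('pics/s1c.png',cv2.resize(c['image'][0:240,150:450],None,fx=2.5,fy=2.5))
W=world(c); meas(c,W,(235,140,330,200),122,145,'h','dark')
E
```

```text
t: 1.7
eef_pos: [537.6, 290.6, 214.7]
tcp_rot: [-3.141, -0.0, 1.936]
ft_force: [0.6, -0.2, 1.2]
opening: 1.001
t 1.7 shift m [-0.0042  0.001   0.1047] turn 0.006 F [ 0.6 -0.2  1.2] open 1.001 j [0.39 0.47 1.59 0.   1.08 0.02]
h 287 c [539.5 286.3] size [ 17.4 148.4] ang 19.1 meanz 135.5 mean [538.3 285.6]
   principal deg 110.4
```

View pics/s1c.png

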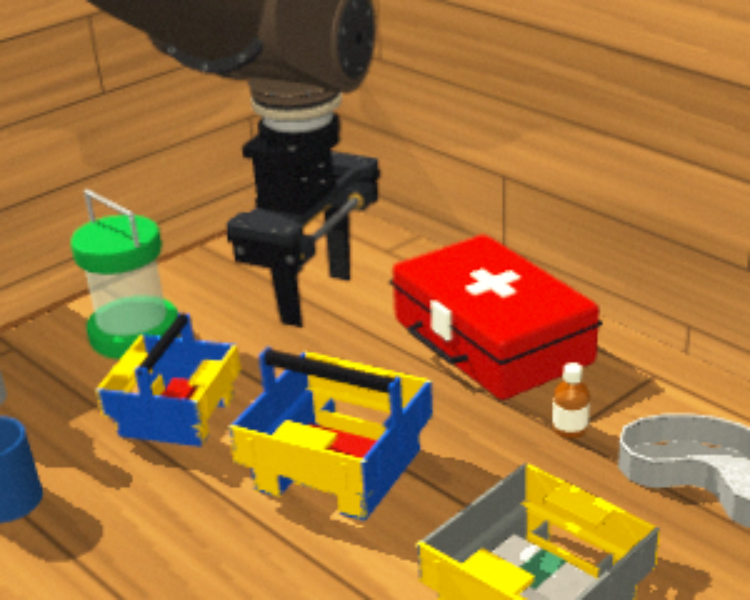

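The open fingers hang above the larger tote's handle (crop about (330,370)) and straddle it, with the jaw line across the bar. Next I descend and grip.

```bash
python3 -m pendant '[[[1,-0.004,0.001,0.02,0],[1,-0.004,0.001,0.045,0],[1,-0.004,0.001,0.07,0],[1,-0.004,0.001,0.09,0],[1,-0.004,0.001,0.1,0],[1,-0.004,0.001,0.105,0],[1,-0.004,0.001,0.105,0],[1,-0.004,0.001,0.105,0]]]'
python3 -m pendant '[[[0.5,0,0,0,0],[0,0,0,0,0],[0,0,0,0,0],[0,0,0,0,0],[0,0,0,0,0],[0,0,0,0,0],[0,0,0,0,0],[0,0,0,0,0]]]'
```

```text
t: 2.55
eef_pos: [541.2, 286.6, 110.6]
tcp_rot: [3.14, -0.0, 1.935]
ft_force: [0.3, 0.4, -0.5]
opening: 0.998
t: 3.35
eef_pos: [540.9, 286.3, 109.6]
tcp_rot: [-3.142, -0.0, 1.935]
ft_force: [0.2, 0.1, -0.1]
opening: 0.381
```

```bash
python3 -m pendant '[[[0,0,0,0,0],[0,0,0,0,0],[0,0,0,0,0],[0,0,0,0,0],[0,0,0,0,0],[0,0,0,0,0],[0,0,0,0,0],[0,0,0,0,0]]]'
python3 -m pendant '[[[0,0,0,-0.005,0],[0,0,0,-0.02,0],[0,0,0,-0.04,0],[0,0,0,-0.065,0],[0,0,0,-0.09,0],[0,0,0,-0.115,0],[0,0,0,-0.135,0],[0,0,0,-0.14,0]]]'
python3 -c "
from h import *
goto(511.5,-297.5,255,8.3)
c=shot('top','top2');W=world(c)
m=(W[...,2]>120)&(W[...,2]<330)
meas(c,W,(190,110,310,260),215,245,'carry lifted rim yel','yel')
s=env.state();print(s['eef_pos'],s['tcp_rot'])"
```

```text
t: 4.15
eef_pos: [540.9, 286.3, 109.6]
tcp_rot: [-3.141, -0.0, 1.935]
ft_force: [1.4, 0.2, -2.2]
opening: 0.142
t: 4.95
eef_pos: [541.2, 286.4, 251.9]
tcp_rot: [3.139, -0.0, 1.935]
ft_force: [0.2, 0.0, -5.1]
opening: 0.148
t 4.95 shift m [-0.5351 -0.2357 -0.0039] turn 0.219 F [ 0.2  0.  -5.1] open 0.148 j [0.38 0.44 1.55 0.   1.16 0.01]
carry lifted rim yel 52 c [561.5 231.5] size [162.2  29.4] ang 21.2 meanz 231.6 mean [539.9 221.5]
   principal deg -161.1
[541.03070462 286.40203267 251.22304409] [ 3.13955562e+00 -1.01497741e-04  1.93487426e+00]
```

```bash
python3 -m pendant '[[[0,-0.009,-0.004,-0.005,0.03],[0,-0.027,-0.012,-0.01,0.1],[0,-0.054,-0.024,-0.01,0.2],[0,-0.086,-0.038,-0.01,0.3],[0,-0.12,-0.053,-0.01,0.41],[0,-0.154,-0.068,-0.01,0.52],[0,-0.188,-0.083,-0.01,0.63],[0,-0.222,-0.098,-0.01,0.74]]]'
python3 -c "
from h import *
goto(511.5,-297.5,255,98.3)"
```

```text
t: 5.8
eef_pos: [527.3, 42.0, 258.6]
tcp_rot: [-3.14, 0.001, 1.189]
ft_force: [1.1, -0.1, -5.1]
opening: 0.142
t 5.8 shift m [-0.3209  0.1119  0.0036] turn 1.044 F [ 1.1 -0.1 -5.1] open 0.142 j [-0.05  0.31  1.73 -0.    1.1   0.34]
```

```bash
python3 -m pendant '[[[0,-0.036,0.0125,0,0.11],[0,-0.072,0.025,0,0.22],[0,-0.108,0.0375,0,0.33],[0,-0.144,0.05,0,0.44],[0,-0.18,0.0627,0,0.55],[0,-0.212,0.074,0,0.66],[0,-0.24,0.084,0,0.77],[0,-0.264,0.092,0,0.86]]]'
python3 -c "
from h import *
goto(511.5,-297.5,255,98.3)"
```

```text
t: 6.6
eef_pos: [515.8, -237.3, 258.4]
tcp_rot: [-3.14, 0.002, 0.328]
ft_force: [-0.3, -0.7, -4.5]
opening: 0.146
t 6.6 shift m [-0.0235  0.0556  0.0033] turn 0.183 F [-0.3 -0.7 -4.5] open 0.146 j [-0.55  0.37  1.64 -0.    1.13  0.7 ]
```

```bash
python3 -m pendant '[[[0,-0.008,0.018,0,0.07],[0,-0.014,0.034,0,0.12],[0,-0.019,0.046,0,0.16],[0,-0.022,0.052,0,0.18],[0,-0.0235,0.0555,0,0.183],[0,-0.0235,0.0555,0,0.183],[0,-0.0235,0.0555,0,0.183],[0,-0.0235,0.0555,0,0.183]]]'
python3 - <<'E'
from h import *
goto(511.5,-297.5,201,98.3)
c=shot('side','side3'); cv2.imwrite('pics/s3c.png',cv2.resize(c['image'][100:400,340:640],None,fx=2,fy=2))
W=world(c); meas(c,W,(380,100,560,345),232,246,'carry rim'); meas(c,W,(405,238,520,345),84,97,'bottle')
t=shot('top','top3');V=world(t); meas(t,V,(400,120,560,280),228,250,'carry top yel','yel')
s=env.state();print(s['eef_pos'],s['tcp_rot'])
E
```

```text
t: 7.4
eef_pos: [513.2, -294.9, 259.7]
tcp_rot: [-3.141, -0.0, 0.153]
ft_force: [0.7, 0.2, -5.5]
opening: 0.147
t 7.4 shift m [-0.002   0.0023  0.0587] turn 0.008 F [ 0.7  0.2 -5.5] open 0.147 j [-0.63  0.4   1.58  0.    1.16  0.78]
carry rim 2141 c [ 513.1 -296.5] size [165.8 162.7] ang 8.9 meanz 240.2 mean [ 503.1 -302.6]
   principal deg 107.9
bottle 1064 c [ 510.6 -298.5] size [163.8 161.2] ang 8.6 meanz 90.6 mean [ 461.8 -315.8]
   principal deg 130.7
carry top yel 548 c [ 505.5 -232.3] size [158.3  36.9] ang 8.9 meanz 239.0 mean [ 504.2 -227.7]
   principal deg -170.9
[ 513.1619896  -295.04186839  259.69765236] [-3.14151760e+00 -1.39081001e-04  1.52613014e-01]
```

View pics/s3c.png

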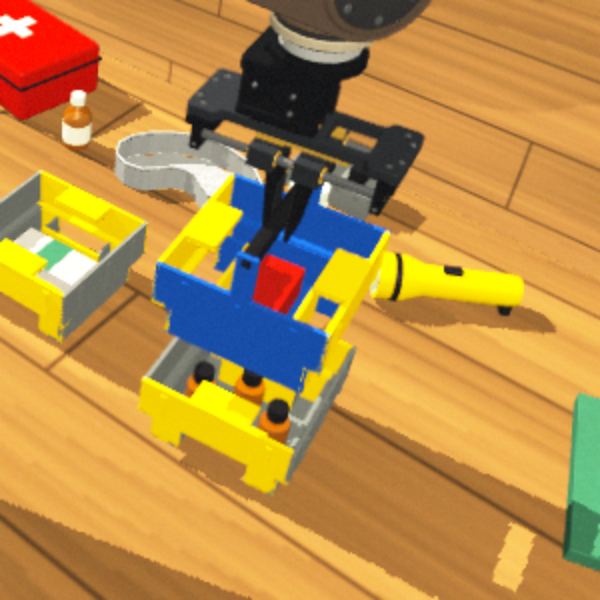

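View pics/top3.png

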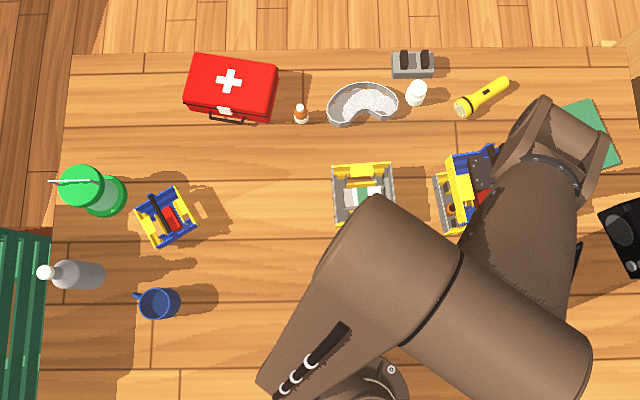

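The side crop shows the blue tote held level above the bottle tote, its yellow sides over the grey ones, offset about 2 mm. The rim heights differ by about 150 mm, so contact should come about 60 mm lower.

```bash
python3 -m pendant '[[[0,-0.001,0.001,0.008,0.003],[0,-0.002,0.002,0.02,0.006],[0,-0.002,0.002,0.033,0.006],[0,-0.002,0.002,0.043,0.006],[0,-0.002,0.002,0.049,0.006],[0,-0.002,0.002,0.053,0.006],[0,-0.002,0.002,0.055,0.006],[0,-0.002,0.002,0.055,0.006]]]'
python3 - <<'E'
from h import *
goto(511.5,-297.5,201,98.3)
c=shot('side','side4')
W=world(c); meas(c,W,(380,100,560,345),174,192,'carry rim')
E
```

```text
t: 8.3
eef_pos: [511.4, -297.8, 204.6]
tcp_rot: [-3.142, -0.0, 0.146]
ft_force: [-0.1, -0.8, -4.6]
opening: 0.148
t 8.3 shift m [ 0.0001 -0.0003  0.0036] turn 0.001 F [-0.1 -0.8 -4.6] open 0.148 j [-0.64  0.45  1.66  0.    1.03  0.79]
carry rim 2241 c [ 512.  -299.1] size [165.4 163.2] ang 9.0 meanz 184.3 mean [ 501.4 -306.5]
   principal deg 119.1
```

```bash
python3 -m pendant '[[[0,0,0,0.001,0],[0,0,0,0.0015,0],[0,0,0,0.002,0],[0,0,0,0.0025,0],[0,0,0,0.003,0],[0,0,0,0.0035,0],[0,0,0,0.004,0],[0,0,0,0.004,0]]]'
```

```text
t: 9.15
eef_pos: [511.3, -297.8, 200.5]
tcp_rot: [-3.141, 0.0, 0.146]
ft_force: [-0.5, -0.4, -4.4]
opening: 0.148
```

Still carrying the full weight, so I go down in half-millimetre steps.

```bash
python3 -m pendant '[[[0,0,0,0.0003,0],[0,0,0,0.0005,0],[0,0,0,0.0007,0],[0,0,0,0.001,0],[0,0,0,0.0012,0],[0,0,0,0.0014,0],[0,0,0,0.0015,0],[0,0,0,0.0015,0]]]'
```

```text
t: 9.95
eef_pos: [511.4, -297.9, 199.4]
tcp_rot: [3.141, -0.0, 0.146]
ft_force: [-2.1, -1.0, -0.5]
opening: 0.146
```

Contact: the wrist now carries almost nothing. I open the gripper and then retreat upward.

```bash
python3 -m pendant '[[[0.25,0,0,0,0],[0.3,0,0,0,0],[0.4,0,0,0,0],[0.5,0,0,0,0],[0.6,0,0,0,0],[0.6,0,0,0,0],[0.6,0,0,0,0],[0.6,0,0,0,0]]]'
python3 -m pendant '[[[0.6,0,0,-0.005,0],[0.6,0,0,-0.02,0],[0.6,0,0,-0.045,0],[0.6,0,0,-0.075,0],[0.6,0,0,-0.105,0],[0.6,0,0,-0.13,0],[0.6,0,0,-0.14,0],[0.6,0,0,-0.14,0]]]'
python3 - <<'E'
from h import *
c=shot('side','side5'); cv2.imwrite('pics/s5c.png',cv2.resize(c['image'][100:400,340:640],None,fx=2,fy=2))
W=world(c); meas(c,W,(380,100,560,345),171,189,'carry rim')
meas(c,W,(380,238,560,345),84,95,'bottle yel','yel'); meas(c,W,(310,180,415,270),84,97,'carton')
m=np.zeros(W.shape[:2],bool); m[100:345,380:560]=1; m&=(W[...,2]>176)&(W[...,2]<186); P=W[m]
print('tilt',np.linalg.lstsq(np.c_[P[:,:2]-P[:,:2].mean(0),np.ones(len(P))],P[:,2],rcond=None)[0])
s=env.state();print(s['eef_pos'],s['ft_force'],s['opening'],s['t'])
E
```

```text
t: 10.75
eef_pos: [511.4, -297.8, 199.1]
tcp_rot: [-3.142, -0.0, 0.146]
ft_force: [-0.5, 0.4, 1.3]
opening: 0.598
t: 11.55
eef_pos: [511.5, -297.9, 340.1]
tcp_rot: [3.14, -0.002, 0.146]
ft_force: [-0.6, 0.3, 0.5]
opening: 0.598
carry rim 2146 c [ 512.  -300.2] size [165.1 162.3] ang 8.1 meanz 179.7 mean [ 504.8 -304.7]
   principal deg 100.9
bottle yel 485 c [ 507.6 -296.7] size [160.6 154.6] ang 9.1 meanz 90.1 mean [ 438.1 -311.3]
   principal deg 102.7
carton 1270 c [529.  -17.7] size [163.6 163.9] ang 3.7 meanz 90.4 mean [523. -21.]
   principal deg -176.5
tilt [ 4.07847443e-03 -1.19686975e-03  1.80964120e+02]
[ 511.23628411 -297.72374008  338.72104367] [ 0.85549981 -0.06799666  0.32990993] 0.5975934390397623 11.6
```

View pics/s5c.png

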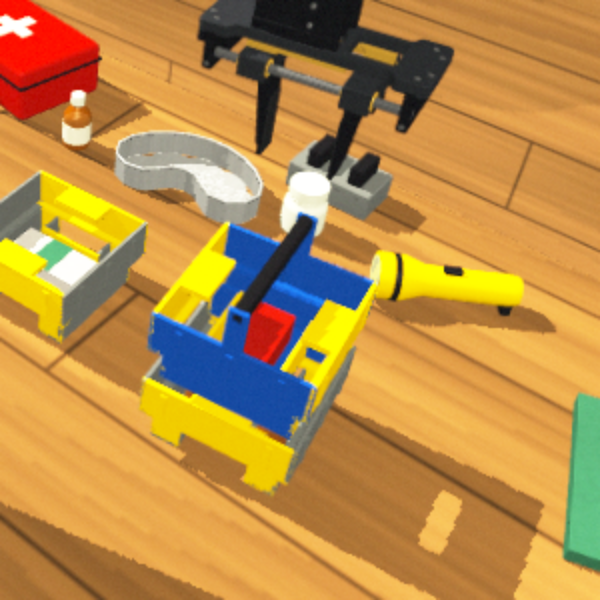

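The tote stands stacked, level and square on the bottle tote, and the gripper is clear above it. Handing in.

```bash
python3 -c "
from cell import env
print(env.job_done())"
```

```text
the job is handed in; nothing more can be done
None
```

The blue carry tote is stacked on the bottle tote, and I handed the job in at about 11.6 s of the 42 s allowed. I gripped it by its handle, turned it about 102°, and lowered it in half-millimetre steps until the wrist force fell to about 0. Then I let go and backed off upward.

What the last picture and readings showed:
- **Stacking:** the carry tote's rim is at about 180 mm and the bottle tote's at about 90 mm, so it is stacked rather than nested.
- **Centring and angle:** the centres are about 3 mm apart, measured against the bottle tote's first position. The yaw is within 1° of a quarter turn and the tilt is about 0.2°.
- **Grey totes:** the carton tote has not moved, within about 1 mm. The last fit of the bottle tote's centre reads (507.6, -296.7) mm against (511.5, -297) mm at the start. The stacked tote hides part of it now, so most of that 4 mm is probably measuring error.
- **Gripper:** it is clear of the tote, with no force on the wrist.

No check failed. The hand-in gives no verdict, so I cannot confirm the result beyond these readings.

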